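# Set the guarded knob of a hanging balance to a bracket's reading

### The job

Hang the aluminium bracket by its window on the balance's hook, let go and let it settle. Then swing the cover over the set-point knob up, prop it open with the steel T-block stood on the rubber pad, and turn the knob until its bar lies parallel to the needle on the balance's dial. Leave the bracket hanging, the cover propped and the other things on the bench where they are.

Things in the scene. Friction and masses are not known exactly. Their poses are not given: they have to be found in the camera images.
- balance: Grey flat bench instrument 240 (x) x 440 (y) x 50 mm high, fixed. Origin: centre of its underside; x away from the robot at yaw 0, y left, z up. Deck at z = 50 mm. Cover and knob right of centre, rubber pad right of the cover, white dial front left, white column rear left (50 x 50 mm, front face x = 60 mm, top z = 205 mm) with the hook. Only the open cover is higher than the column
- hook_seat (a point): Top of the hook's arm where the bracket is to hang, at balance (10, 170, 193) mm unloaded; axes as the balance. The arm is a level square bar, 10 x 10 mm, along the balance's x: 50 mm from here to the column (+x), 45 mm to its end (-x), where it turns up (upturned end 35 to 45 mm from here, its top 18 mm above the arm's top). It sinks under load, 160 N/m
- hook (a joint): How far the hook has sunk under load, m: 0 empty, 0.02 to 0.036 with the bracket hanging, stop at 0.045
- bracket: Cast aluminium bracket 134 mm tall, 0.33 to 0.57 kg, standing on the bench left or right of the balance. Origin: centre of underside. Foot 44 (x) x 80 (y) x 30 mm; uprights 12 x 10 mm at y = +-35 mm; top bar 12 x 80 mm, z = 80 to 94 mm; grip lug 12 (x) x 30 (y) mm, z = 94 to 134 mm. Window 60 mm wide (y), z = 30 to 80 mm, open along x: the hook's arm goes through it
- bracket_lug (a point): On the bracket's lug, 18 mm below its top, in its middle: a place to grip it across its 12 mm thickness (along the bracket's x)
- bracket_eye (a point): Middle of the window's upper edge (underside of the bracket's top bar); it rests on the hook's arm when hung
- cover (a joint): Opening angle of the cover, rad: 0 shut (level), grows as its front edge swings up and away from the robot, stop at 1.35. Its damped hinge lets it sink shut slowly by itself: about 10 s from 1.35 down to 1.0, faster lower down. Lifting takes about 5 N at 0.5 rad/s
- cover_hinge (a point): Middle of the cover's hinge axis, along the balance's y, at balance (75, -50, 100.5) mm. Site axes turn with the cover; shut, they are as the balance. The cover is an aluminium plate 165 mm long (x from -165 to 0 mm here), 140 mm wide (y +-70 mm), 5 mm thick (z 0 to 5 mm)
- cover_handle (a point): Middle of the cover's handle: a round bar of 10 mm diameter along y, 70 mm long between two end posts, its axis 43 mm above the plate's upper face, at (-135, 0, 48) mm in the hinge point's frame
- prop: Steel T-block, an inverted T 110 mm long (y): foot 70 (x) x 110 x 12 mm, upright 24 (x) x 110 mm to a height of 140 mm; 0.4 kg. At first it stands on its foot on the bench on the side where the bracket is not. Origin: centre of its underside
- prop_spot (a point): Centre of the black rubber pad (70 x 110 mm, flush) on the deck, at balance (33, -155, 50) mm. With the T-block standing on it square to the balance, the rear of its upright is 30 mm in front of the hinge axis and its inner 20 mm lie under the cover's right edge, so the cover rests against its top at about 1.25 rad
- knob (a joint): Angle of the set-point knob, rad: at 0 its bar lies along the balance's x; grows clockwise seen from above, range 0 to 1.8; it stays where it is left (0.03 N m friction)
- knob_grip (a point): On the knob's axis (vertical, at balance (-50, -50)), at the height to grip, 37 mm above the deck and 7 mm below the knob's top. The knob is a bar 49 x 14 mm, 32 mm tall, black with a white mark on the end that points to the robot at 0. Its long direction is the point's x. 125 mm in front of the hinge axis, under the shut cover
- needle (a joint): Angle of the dial's needle, rad, in the same sense as the knob: 0 with the hook empty, needle along the balance's x pointing to the robot; grows clockwise seen from above, 38 rad per metre of hook travel, 0.75 to 1.35 with the bracket hanging. The knob is set right when knob equals this
- needle_tip (a point): Tip of the needle, 34 mm from its pivot on the dial (pivot at balance (-65, 85) mm, 57 mm up). Its long direction is the point's x
- screwdriver: Bystander: screwdriver lying on the bench between robot and balance
- flux_jar: Bystander: small amber jar, 60 mm diameter, 75 mm tall, left of the balance
- reel: Bystander: metal wire reel standing upright, 64 mm diameter, 50 mm tall, right of the balance
Things that resemble listed ones, but are neither listed nor needed, are in the scene too. There is more than one size of the bracket; the job needs the middle-sized.

How it is judged:
By the outcome, as a careful person would: the job done as asked, in the order asked, and still so for the second after the job is handed in, with the robot touching nothing.
It also fails if it takes over 72 s, if anything falls off the work surface, if the arm or the gripper's body presses on something with over 40 N, if the wrist force passes 120 N, or if a joint passes its speed limit or range.

### The arm

A 6-joint arm with a two-finger parallel gripper is mounted at the origin on the work surface. World frame = base frame: x ahead of the robot, y to its left, z up, the work surface at z = 0. Lengths are in mm, angles in rad, forces in N, time in s.
With the tool pointing down it reaches from about 400 to 925 mm from the base axis. Payload 3.4 kg.
Tool frame: the origin (TCP) lies at the very end of the fingers, on their centre line; the grasp point (between the pads) lies 19 mm behind it; z points along the fingers, x is the direction in which the jaws open and shut, and the axes are right-handed (so a half turn about z gives the same grasp; the last joint's range is limited). The gripper opens to 85 mm and grips with 20 to 120 N. Pads are 22 mm wide; open, the fingers measure 114 mm over their backs; the gripper's body (76 mm by 85 mm) begins 54 mm behind the grasp point. The pads swing forward as they close: fully open they stand 13 mm farther back than shut.
Start: joints at [-1.21, 0.307, 1.506, -0, 1.328, -0.073], TCP at [242.184, -521.515, 231.305] pointing down, gripper open.
Joint ranges: [-3.12, 3.12], [-1.05, 2.28], [0.14, 2.33], [-1.42, 4.57], [0.1, 2.73], [-2.68, 2.68]. Speed limits (rad/s): [2.57, 2.57, 3.14, 3.14, 3.14, 3.14].

### API

Orientations are given as a unit quaternion [w, x, y, z].
In Python, from cell import manip gives the robot as it stands.
- The arm moves only by the shell command python3 -m creep 'ROWS' [OPENING]. ROWS is JSON, a list of rows, each a list of 2 entries, a list of its own where there are three numbers: the shift along the world's x, y, z in cm, then the turn, a rotation vector about the world's x, y, z in rad. In form: [[[dx, dy, dz], [wx, wy, wz]], ...]. A call has 1 to 12 rows; each row shifts and turns the commanded pose from where the row before left it; what a row does not reach is not made up. A row lasts 1/8 s, in which the tool goes at most 62.5 mm and 10.7 degrees, less where a joint would pass 70% of its speed; a pose out of reach is approached as far as the arm can. A call is refused whole if a number of a shift passes 6.25 or a number of a turn 0.188, either way. A call with a gripper value outside its range is refused whole. OPENING is the gripper's target within -1 to 1 (fully open at 1, half-way at 0, shut at -1), set as the call begins (- or left out, the last holds). The fingers move at their own pace and stop on an object; the grip force is fixed at half the most. Time passes only in rows, so rows that do not move let the fingers close. It gives the time, the measured TCP pose, the force and the opening at its end, in the units of the state.
- manip.get_state(): the state, without advancing time (a new reading comes with each control period).
- manip.capture(name): name is "scene" or "top" or "wrist"; returns a dict with "image" (420x560x3 uint8, red, green, blue), "z_map" (420x560 float32, mm along the optical axis (not along the pixel's ray), 0 where there is no reading), "fx", "fy", "cx", "cy" (pixels), "R" (3x3) and "t" (3): a world point X has camera coordinates R X + t. Camera axes: x right, y down, z forward; pixel columns grow to the right and rows downward; lengths in mm; the calibration is good to about 2 mm. A picture is of the moment at which its call begins.
- manip.close_job(): hands the job in, once; it reports no verdict.
The state is a dict: "time_s": time; "q": joint angles; "qd": joint speeds; "joint_efforts": joint torques, N m; "eef_pos": TCP position; "orientation": TCP orientation; "force": force on the tool from outside, world axes, zero at the start; "ft_torque": the same for the moment, N m; "opening": finger opening in mm.
Only numpy, scipy, OpenCV 4.12 (cv2) and the standard library are available. Lean on these libraries where they do the work, as an engineer would, in place of code of your own. Each camera call takes 0.05 s, during which the arm holds its last target. There are 200 camera calls.

## Working session

There is one attempt and no reset: what is moved stays moved. The work goes in short steps, Python scripts to look and compute and a shell command to move; the robot and the scene stay as the last step left them, time stands still between calls to the robot, and variables do not carry over. Pictures are saved under pics/ and viewed, about 8 in all and at most 12, crops included, and the job is handed in when it is done.

```bash
mkdir -p pics; ls; cat > h.py <<'E'
import numpy as np, cv2
from cell import manip
def cap(n,f=None):
    c=manip.capture(n)
    if f: cv2.imwrite('pics/'+f,c['image'][:,:,::-1])
    return c
def pts(c):
    z=c['z_map'];v,u=np.mgrid[:z.shape[0],:z.shape[1]]
    P=np.stack([(u-c['cx'])/c['fx']*z,(v-c['cy'])/c['fy']*z,z],-1)
    W=(P-c['t'])@np.asarray(c['R']); W[z==0]=np.nan
    return W
def ray(c,u,v,h):
    R=np.asarray(c['R']);o=-R.T@c['t'];d=R.T@np.array([(u-c['cx'])/c['fx'],(v-c['cy'])/c['fy'],1])
    return o+d*(h-o[2])/d[2]
def proj(c,X):
    p=np.asarray(c['R'])@np.asarray(X,float)+c['t'];return c['fx']*p[0]/p[2]+c['cx'],c['fy']*p[1]/p[2]+c['cy']
E
python3 - <<'E'
from h import *
import pickle
a=cap('top');b=cap('scene')
pickle.dump((a,b),open('c0.pkl','wb'))
cv2.imwrite('pics/a.png',a['image'][:,:,::-1]);cv2.imwrite('pics/b.png',b['image'][:,:,::-1])
for c in(a,b):print(-np.asarray(c['R']).T@c['t'],c['fx'])
print(manip.get_state())
E
```

```text
pics
[ 455.4180799   -51.95131966 1182.1323859 ] 423.79339084453704
[1096.15060993 -615.60331149  814.2381044 ] 386.25019798786275
{'time_s': 0.1, 'q': array([-1.20951605e+00,  3.07507076e-01,  1.50753213e+00,  3.14025905e-05,
        1.32842200e+00, -7.34646547e-02]), 'qd': array([-0.00098626, -0.00030313, -0.00291402,  0.00015713,  0.00011414,
       -0.00050636]), 'joint_efforts': array([-2.22586268e-04, -4.58528030e+01, -2.52608389e+01, -1.71377751e-04,
        5.55216873e-03,  1.67742236e-06]), 'eef_pos': array([ 241.96228507, -520.92111639,  230.4720868 ]), 'orientation': array([-5.71268392e-04,  8.42962327e-01, -5.37971786e-01, -7.39424170e-04]), 'force': array([0.27287819, 0.08478871, 0.63172717]), 'ft_torque': array([-0.04541326, -0.03066661,  0.01973574]), 'opening': 85.44760718478186}
```

View pics/a.png

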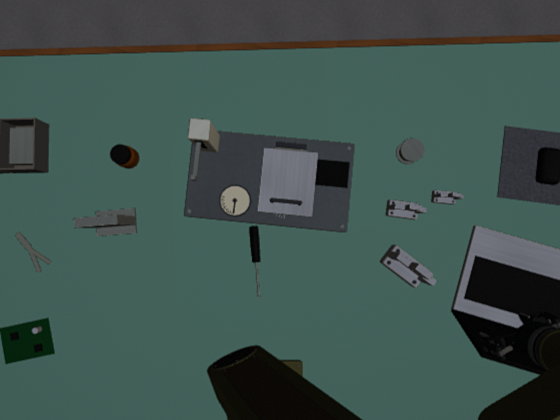

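View pics/b.png

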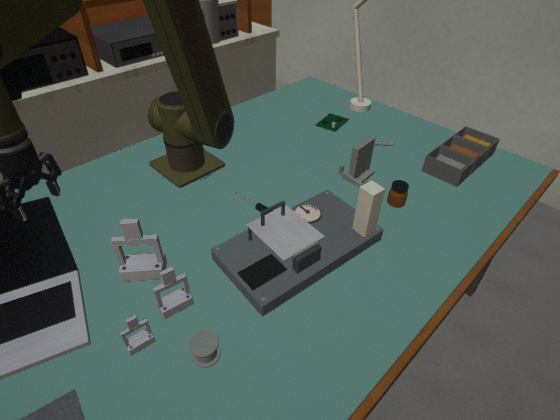

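Top view: the three look-alike brackets are at (405,209), (447,197) and (408,265). The middle-sized one should be (405,209). The T-block is at (107,222), the balance is centred near (270,181), and the hook is at (195,160). Next I measure each of these.

```bash
python3 - <<'E'
from h import *
import pickle
a,b=pickle.load(open('c0.pkl','rb'))
W=pts(a)
print(a['cx'],a['cy'],'table z',np.nanmedian(W[250:300,280:340,2]))
# deck
m=(abs(W[...,2]-50)<6); m[:100]=0;m[245:]=0;m[:,:170]=0;m[:,370:]=0
m=m.astype(np.uint8); 
P=W[m>0][:,:2].astype(np.float32); r=cv2.minAreaRect(P);print('deck',r,np.nanmedian(W[m>0][:,2]),cv2.boxPoints(r))
for n,(u0,u1,v0,v1) in dict(A=(380,431,190,228),B=(428,466,185,210),C=(375,445,238,292),prop=(65,142,200,242)).items():
    w=W[v0:v1,u0:u1].reshape(-1,3); w=w[np.isfinite(w[:,2])&(w[:,2]>8)]
    print(n,'zmax',np.percentile(w[:,2],[50,99]),len(w))
    hs=np.histogram(w[:,2],bins=np.arange(0,240,10));print(hs[0])
    for lo,hi in((20,40),(8,18),(w[:,2].max()-10,300)):
        q=w[(w[:,2]>lo)&(w[:,2]<hi)]
        if len(q)>5:print('  ',lo,hi,cv2.minAreaRect(q[:,:2].astype(np.float32)),q[:,2].mean())
cr=a['image'][110:290,180:470][:,:,::-1]
cv2.imwrite('pics/c.png',cv2.convertScaleAbs(cv2.resize(cr,None,fx=2.7,fy=2.7,interpolation=3),alpha=1.5))
E
```

```text
268.2712874405905 204.9830697765148 table z 0.609442433452223
deck ((594.2410888671875, -21.83062744140625), (440.5450134277344, 240.38844299316406), 83.45182037353516) 50.72263095661507 [[ 449.71143 -226.95937]
 [ 688.5316  -254.37294]
 [ 738.77075  183.29811]
 [ 499.95056  210.71169]]
A zmax [ 32.07747821 136.30780446] 573
[  4  20 162 168   9   7   9   7  13  86  10   8   9  61   0   0   0   0
   0   0   0   0   0]
   20 40 ((509.6242370605469, -381.5647888183594), (79.31912994384766, 44.286842346191406), 81.50401306152344) 29.855535696052566
   8 18 ((495.4164733886719, -364.71563720703125), (72.6141357421875, 28.761606216430664), 51.60787582397461) 12.664118533615717
   128.18877413209927 300 ((509.53125, -381.8008728027344), (29.668170928955078, 11.97234058380127), 80.45497131347656) 133.99900582404024
B zmax [ 23.93216184 101.43110108] 338
[ 11  46 151   7  10   6  28  32   8  28  11   0   0   0   0   0   0   0
   0   0   0   0   0]
   20 40 ((541.7216186523438, -496.4947204589844), (59.85405731201172, 31.882417678833008), 83.13121795654297) 23.529696241649127
   8 18 ((540.43
[... 639 characters left out ...]
167171702
   180.14594854011148 300 ((357.42779541015625, -380.5919494628906), (42.02457809448242, 16.659997940063477), 51.566017150878906) 186.03491386340917
prop zmax [ 47.86435007 144.13951131] 1205
[ 46 507  18  19  16  19  16  21  18  22  18  19  23 159 284   0   0   0
   0   0   0   0   0]
   20 40 ((476.4039306640625, 406.5521240234375), (21.02108383178711, 112.25794982910156), 14.918473243713379) 29.820577161186257
   8 18 ((494.18438720703125, 409.55938720703125), (82.98240661621094, 111.00489044189453), 3.871025800704956) 12.878860644442778
   136.6980479429938 300 ((487.43212890625, 409.1719055175781), (23.893417358398438, 110.17835235595703), 3.772479772567749) 140.96747444902869
```

View pics/c.png

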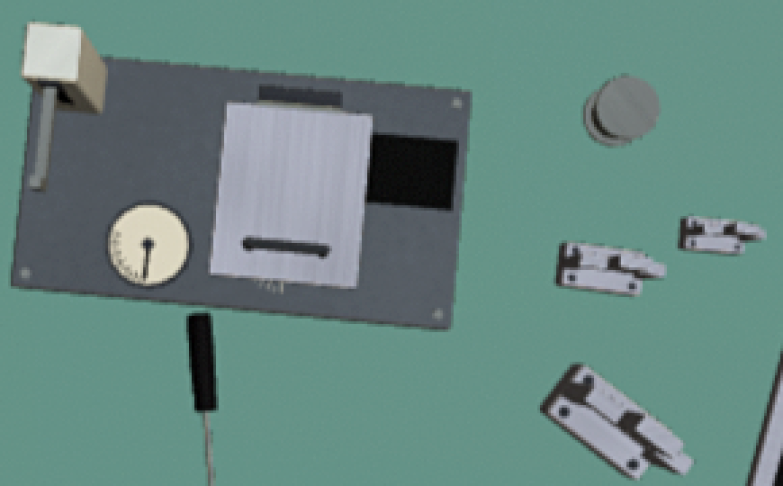

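The brackets' heights are 134 (A), 100 (B) and 187 (C) mm, and A's foot measures 79 x 44 mm. So A, at pixel (405,209), is the middle-sized one. The balance is 440.5 x 240 mm with its deck at z ≈ 50, and its centre is (594,-22) with yaw -6.55°. The T-block is at (487,409), and the crop agrees with all of this. Next I go above bracket A.

```bash
python3 -m creep '[[[4.5,2.3,0],[0,0,0.164]],[[4.5,2.3,0],[0,0,0.164]],[[4.5,2.3,0],[0,0,0.164]],[[4.5,2.3,0],[0,0,0.164]],[[4.5,2.3,0],[0,0,0.164]],[[4.3,2.4,0],[0,0,0.164]],[[0,0,0],[0,0,0]],[[0,0,0],[0,0,0]]]' 1
python3 - <<'E'
from h import *
from scipy.spatial.transform import Rotation as R
s=manip.get_state();print(s['eef_pos'],s['orientation'],s['q'],s['time_s'])
q=s['orientation'];M=R.from_quat([q[1],q[2],q[3],q[0]]).as_matrix();print('toolx yaw',np.degrees(np.arctan2(M[1,0],M[0,0])),M[:,2])
c=cap('wrist','w1.png');W=pts(c)
w=W.reshape(-1,3);w=w[np.isfinite(w[:,2])]
q=w[(w[:,2]>126)&(w[:,2]<142)&(abs(w[:,0]-510)<40)&(abs(w[:,1]+382)<40)]
print(len(q),cv2.minAreaRect(q[:,:2].astype(np.float32)),q.mean(0) if len(q) else 0)
E
```

```text
time_s: 1.1
eef_pos: [509.7, -382.2, 230.6]
orientation: [-0.0, 0.997, -0.076, -0.001]
force: [0.4, -0.2, -0.5]
opening: 85.5
[ 509.66897052 -382.19067532  230.62608815] [-2.09716216e-04  9.97107417e-01 -7.59999484e-02 -8.72870058e-04] [-7.09310045e-01  3.94427888e-01  1.36977047e+00 -7.07916449e-04
  1.37904981e+00 -5.57027894e-01] 1.1
toolx yaw -8.717347265244145 [-1.70881357e-03  5.50895349e-04 -9.99998388e-01]
496 ((508.02880859375, -381.86480712890625), (29.5893497467041, 11.193159103393555), 81.38166809082031) [ 508.2427266  -380.79594699  134.43718688]
```

```bash
python3 -m creep '[[[-0.1,0.1,-4.4],[0,0,0]],[[0,0,-4.4],[0,0,0]],[[0,0,-4.3],[0,0,0]],[[0,0,0],[0,0,0]]]' 1
python3 -m creep '[[[0,0,0],[0,0,0]],[[0,0,0],[0,0,0]],[[0,0,0],[0,0,0]],[[0,0,0],[0,0,0]],[[0,0,0],[0,0,0]],[[0,0,0],[0,0,0]],[[0,0,0],[0,0,0]],[[0,0,0],[0,0,0]]]' -1
```

```text
time_s: 1.65
eef_pos: [505.3, -380.3, 96.9]
orientation: [-0.003, 0.997, -0.077, -0.004]
force: [-0.5, 0.3, 0.5]
opening: 85.3
time_s: 2.65
eef_pos: [509.2, -381.7, 101.3]
orientation: [0.0, 0.997, -0.076, 0.0]
force: [-1.6, 1.0, 6.4]
opening: 11.2
```

```bash
python3 -m creep '[[[0,0,2],[0,0,0]],[[0,0,4],[0,0,0]],[[0,0,5],[0,0,0]],[[0,0,5],[0,0,0]],[[0,0,3],[0,0,0]],[[0,0,0],[0,0,0]],[[0,0,0],[0,0,0]]]' -1
python3 -m creep '[[[0.1,2.9,0],[0,0,0]],[[0.1,4,0],[0,0,0.01]],[[0.1,5,0],[0,0,0.01]],[[0.2,6,0],[0,0,0.01]],[[0.2,6,0],[0,0,0.008]],[[0.2,6,0],[0,0,0]],[[0.2,6,0],[0,0,0]],[[0.2,6,0],[0,0,0]],[[0.1,5,0],[0,0,0]],[[0.1,4,0],[0,0,0]],[[0,3,0],[0,0,0]],[[0,0,0],[0,0,0]]]' -1
python3 - <<'E'
from h import *
c=cap('wrist','w2.png')
W=pts(c);T=cap('top','t2.png');WT=pts(T)
w=WT.reshape(-1,3);w=w[np.isfinite(w[:,2])]
B=np.array([594.2,-21.8]);ex=np.array([.9935,-.1141]);ey=np.array([.1141,.9935])
for nm,w in(('top',WT.reshape(-1,3)),('wrist',W.reshape(-1,3))):
  w=w[np.isfinite(w[:,2])]
  b=np.c_[(w[:,:2]-B)@ex,(w[:,:2]-B)@ey,w[:,2]]
  q=b[(b[:,2]>186)&(b[:,2]<216)&(abs(b[:,1]-170)<35)&(b[:,0]>-60)&(b[:,0]<50)]
  print(nm,len(q));
  if len(q)>8:
    print(cv2.minAreaRect(q[:,:2].astype(np.float32)),np.percentile(q,[1,50,99],axis=0))
print(manip.get_state()['eef_pos'],manip.get_state()['force'])
E
```

```text
time_s: 3.52
eef_pos: [508.2, -380.5, 287.8]
orientation: [-0.001, 0.997, -0.076, -0.002]
force: [-0.3, -0.1, -5.4]
opening: 11.6
time_s: 5.03
eef_pos: [522.0, 160.3, 288.1]
orientation: [-0.0, 0.998, -0.055, -0.002]
force: [-0.3, -0.5, -4.4]
opening: 11.2
top 180
((7.044822692871094, 169.43911743164062), (85.76642608642578, 10.760991096496582), 0.10271107405424118) [[-35.25796895 164.13076055 187.01253582]
 [  4.30161999 168.92407293 193.78503315]
 [ 48.51115458 174.70023258 212.97125011]]
wrist 1615
((6.412082672119141, 170.1051025390625), (87.08866882324219, 11.239409446716309), 0.016066035255789757) [[-36.93616259 164.87995324 186.31697024]
 [  3.12432446 171.67501823 193.89836553]
 [ 49.07331855 175.40160222 212.62817894]]
[522.51001472 157.79855339 288.57928502] [ 0.48074118 -0.35506261 -4.75830468]
```

View pics/w2.png

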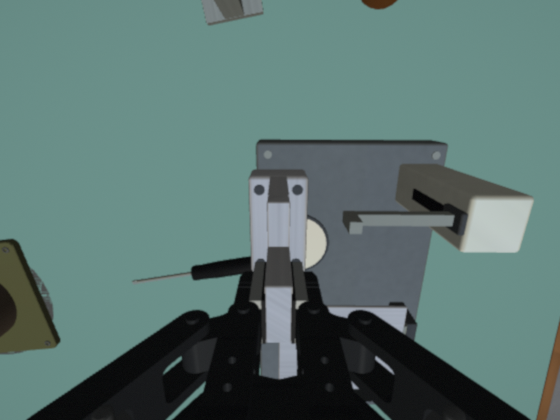

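The hook measures at balance y ≈ 170 and z ≈ 193.8, which matches the description. The bracket hangs square in the fingers at pixel (278,230), with the hook's upturned end at (355,225). Next I lower it and thread it on.

```bash
python3 -m creep '[[[0,0,-2.4],[0,0,0]],[[0,0,-2.4],[0,0,0]],[[0,0,0],[0,0,0]],[[0,0,0],[0,0,0]],[[1.5,-0.17,0],[0,0,0]],[[2.1,-0.24,0],[0,0,0]],[[2.1,-0.24,0],[0,0,0]],[[2.1,-0.24,0],[0,0,0]],[[1.5,-0.17,0],[0,0,0]],[[0.8,-0.1,0],[0,0,0]],[[0,0,0],[0,0,0]],[[0,0,0],[0,0,0]]]' -1
python3 - <<'E'
from h import *
s=manip.get_state();print(s['eef_pos'],s['force'])
cap('wrist','w3.png')
E
```

```text
time_s: 6.62
eef_pos: [624.4, 146.0, 242.2]
orientation: [0.0, 0.998, -0.057, -0.001]
force: [-1.1, 0.4, -4.5]
opening: 11.2
[624.39542298 145.97158485 242.22026875] [-1.07300054  0.43082931 -4.46314621]
```

View pics/w3.png

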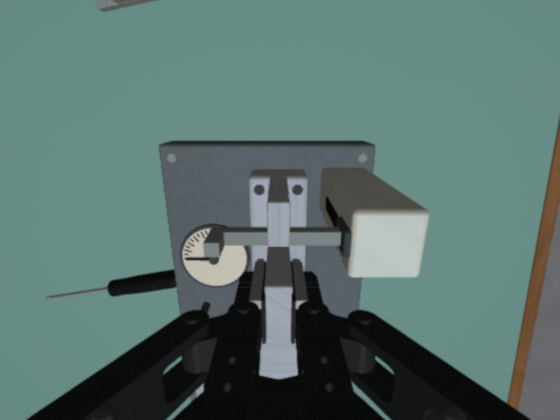

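The arm runs through the window, seen from (215,240) to (345,238) under the top bar. Next I lower it.

```bash
python3 -m creep '[[[0,0,-1],[0,0,0]],[[0,0,-1],[0,0,0]],[[0,0,-0.8],[0,0,0]],[[0,0,-0.5],[0,0,0]],[[0,0,-0.5],[0,0,0]],[[0,0,-0.5],[0,0,0]],[[0,0,-0.4],[0,0,0]],[[0,0,0],[0,0,0]],[[0,0,0],[0,0,0]]]' -1
```

```text
time_s: 7.8
eef_pos: [625.1, 145.9, 195.6]
orientation: [-0.0, 0.998, -0.057, -0.0]
force: [-2.5, -1.0, -1.6]
opening: 11.2
```

```bash
python3 -m creep '[[[0,0,-0.4],[0,0,0]],[[0,0,-0.4],[0,0,0]],[[0,0,-0.1],[0,0,0]],[[0,0,0],[0,0,0]],[[0,0,0],[0,0,0]]]' -1
python3 -m creep '[[[0,0,0],[0,0,0]],[[0,0,0],[0,0,0]],[[0,0,0],[0,0,0]],[[0,0,0],[0,0,0]]]' -0.3
```

```text
time_s: 8.43
eef_pos: [625.5, 146.0, 186.5]
orientation: [-0.0, 0.998, -0.057, 0.0]
force: [-0.9, 0.1, -0.3]
opening: 11.1
time_s: 8.93
eef_pos: [625.3, 145.9, 186.3]
orientation: [-0.0, 0.998, -0.057, 0.0]
force: [0.1, -0.3, -0.2]
opening: 29.8
```

Released. Next I lift clear of the bracket and go above the T-block, gripping on its outer (right) half so the gripper's body stays clear of the open cover later.

```bash
python3 -m creep '[[[0,0,2],[0,0,0]],[[0,0,3],[0,0,0]],[[0,0,4],[0,0,0]],[[-1.6,2.8,2],[0,0,0]],[[-3,5.25,0],[0,0,0.06]],[[-3,5.25,0],[0,0,0.06]],[[-3,5.25,0],[0,0,0.06]],[[-3,5.25,-4],[0,0,0]],[[0,0,-4],[0,0,0]],[[0,0,0],[0,0,0]],[[0,0,0],[0,0,0]]]' 1
cat >> h.py <<'E'
from scipy.spatial.transform import Rotation as Ro
B=np.array([594.2,-21.8]);ex=np.array([.9935,-.1141]);ey=np.array([.1141,.9935])
def bal(w): return np.c_[(w[:,:2]-B)@ex,(w[:,:2]-B)@ey,w[:,2]]
def st():
    s=manip.get_state();q=s['orientation'];M=Ro.from_quat([q[1],q[2],q[3],q[0]]).as_matrix()
    print('t',s['time_s'],'pos',s['eef_pos'].round(1),'bal',bal(s['eef_pos'][None]).round(1),'yaw',np.degrees(np.arctan2(M[1,0],M[0,0])).round(2),'z',M[:,2].round(3),'F',s['force'].round(1),'open',round(s['opening'],1),'q',s['q'].round(2))
E
python3 - <<'E'
from h import *
st()
c=cap('wrist');w=pts(c).reshape(-1,3);w=w[np.isfinite(w[:,2])]
for lo,hi in((130,150),(6,17)):
  q=w[(w[:,2]>lo)&(w[:,2]<hi)&(abs(w[:,0]-487)<90)&(abs(w[:,1]-409)<80)];print(len(q),cv2.minAreaRect(q[:,:2].astype(np.float32)),q[:,2].mean())
t=cap('top','t3.png');W=pts(t)
q=bal(W.reshape(-1,3));k=(q[:,2]>100)&(q[:,2]<260)&(abs(q[:,1]-170)<60)&(abs(q[:,0]-10)<25);q=q[k]
print('lug top',np.nanmax(q[:,2]),np.median(q[q[:,2]>np.nanmax(q[:,2])-8],axis=0))
# needle: dark pixels on dial plane
im=t['image'].astype(int).sum(2);V,U=np.mgrid[:420,:560]
p=np.array([ray(t,u,v,57) for v in range(150,245) for u in range(180,300)]);b=bal(p);g=im[150:245,180:300].ravel()
r=np.hypot(b[:,0]+65,b[:,1]-85);k=(r<36)&(r>10)
d=b[k]-[-65,85,0];gg=g[k];dk=gg<0.55*np.median(gg);print(np.median(gg),dk.sum());a=np.arctan2(d[dk,1],-d[dk,0]);print(np.sort(a).round(2),np.hypot(*d[dk,:2].T)[np.argsort(a)].round(0))
E
```

```text
time_s: 10.3
eef_pos: [494.3, 376.7, 223.0]
orientation: [-0.0, 0.999, 0.033, 0.001]
force: [1.5, -0.4, 0.0]
opening: 85.6
t 10.3 pos [494.3 376.7 223. ] bal [[-144.7  384.5  223. ]] yaw 3.75 z [ 0.001  0.001 -1.   ] F [ 1.5 -0.4  0. ] open 85.6 q [ 0.58  0.38  1.42 -0.    1.34  0.52]
4452 ((485.8770446777344, 410.09844970703125), (24.032001495361328, 109.55052185058594), 3.680912733078003) 140.7880153519194
2619 ((486.1576232910156, 409.86859130859375), (70.21467590332031, 108.93001556396484), 3.7135562896728516) 12.840117408757306
lug top 222.434746600628 [ 12.89929306 167.93310869 219.10114073]
414.0 12
[0.89 0.99 1.   1.   1.   1.04 1.04 1.05 1.07 1.08 1.1  1.11] [12. 14. 20. 26. 32. 34. 28. 22. 17. 31. 11. 33.]
```

The bracket hangs (lug top at z 219) and the needle reads about 1.03 rad. The T-block centre is refined to (486,410). Next I grip it.

```bash
python3 -m creep '[[[-0.7,0.8,-4],[0,0,0]],[[0,0,-4],[0,0,0]],[[0,0,-3.9],[0,0,0]],[[0,0,0],[0,0,0]],[[0,0,0],[0,0,0]]]' 1
python3 -m creep '[[[0,0,0],[0,0,0]],[[0,0,0],[0,0,0]],[[0,0,0],[0,0,0]],[[0,0,0],[0,0,0]],[[0,0,0],[0,0,0]],[[0,0,0],[0,0,0]]]' -1
python3 -m creep '[[[0,0,0.5],[0,0,0]],[[0,0,2],[0,0,0]],[[0,0,4],[0,0,0]],[[0,0,5],[0,0,0]],[[0,0,5],[0,0,0]],[[0,0,4],[0,0,0]],[[0,0,0],[0,0,0]]]' -1
```

```text
time_s: 11.02
eef_pos: [488.1, 385.2, 104.9]
orientation: [-0.001, 0.999, 0.033, 0.001]
force: [0.2, -0.2, -0.7]
opening: 85.4
time_s: 11.78
eef_pos: [487.0, 384.9, 103.5]
orientation: [-0.0, 0.999, 0.033, 0.001]
force: [2.2, -0.1, 5.3]
opening: 23.2
time_s: 12.65
eef_pos: [487.3, 385.6, 310.7]
orientation: [-0.002, 0.999, 0.033, 0.002]
force: [0.1, 0.4, -3.8]
opening: 23.3
```

```bash
python3 -m creep '[[[0,-3,0],[0,0,0]],[[0,-5,0],[0,0,-0.03]],[[0,-6,0],[0,0,-0.03]],[[0,-6,0],[0,0,-0.03]],[[0,-6,0],[0,0,-0.03]],[[0,-6,0],[0,0,-0.03]],[[1.5,-6,0],[0,0,-0.03]],[[2,-6,0],[0,0,0]],[[2.5,-6,0],[0,0,0]],[[2.5,-6,0],[0,0,0]],[[2,-4,0],[0,0,0]],[[1.1,-2,0],[0,0,0]]]' -1
python3 -m creep '[[[0,0,-3],[0,0,0]],[[0,0,-4],[0,0,0]],[[0,0,-3],[0,0,0]],[[0,0,0],[0,0,0]],[[0,0,0],[0,0,0]]]' -1
python3 - <<'E'
from h import *
st();c=cap('wrist','w4.png');w=bal(pts(c).reshape(-1,3));im=c['image'].astype(int).sum(2).ravel()
t=cap('top','t4.png');
for n,c in(('wrist',c),('top',t)):
  w=bal(pts(c).reshape(-1,3));im=c['image'].astype(int).sum(2).ravel()
  k=(abs(w[:,2]-50)<5)&(im<60)&(abs(w[:,0]-33)<60)&(abs(w[:,1]+155)<70)
  q=w[k]; print(n,k.sum(), cv2.minAreaRect(q[:,:2].astype(np.float32)) if k.sum()>9 else '',np.percentile(q,[2,98],axis=0) if k.sum()>9 else '')
  k=(abs(w[:,2]-104)<5)&(abs(w[:,0]+10)<110)&(abs(w[:,1]+50)<90);q=w[k];print('cover',k.sum(),cv2.minAreaRect(q[:,:2].astype(np.float32)) if k.sum()>9 else '')
  k=(w[:,2]>100)&(w[:,2]<300)&(abs(w[:,0]-33)<60)&(w[:,1]<-130)&(w[:,1]>-260);
E
```

```text
time_s: 14.15
eef_pos: [599.4, -232.2, 303.3]
orientation: [-0.001, 0.998, -0.058, -0.003]
force: [0.3, -0.4, -4.4]
opening: 23.4
time_s: 14.78
eef_pos: [600.1, -229.9, 207.2]
orientation: [-0.0, 0.998, -0.057, -0.001]
force: [-0.3, 0.9, -2.9]
opening: 23.2
t 14.775 pos [ 600.1 -229.9  207.2] bal [[  29.6 -206.1  207.2]] yaw -6.53 z [-0.001  0.001 -1.   ] F [-0.3  0.9 -2.9] open 23.2 q [-0.43  0.42  1.39  0.    1.33 -0.32]
wrist 123 ((30.627212524414062, -123.0928726196289), (3.5777227878570557, 65.07538604736328), 89.9998550415039) [[  -0.87289222 -124.8773563    50.14985121]
 [  61.77289025 -121.30425193   53.04771459]]
cover 24674 ((0.6277084350585938, -84.700927734375), (185.55908203125, 71.96782684326172), 0.5724872350692749)
top 69 ((20.31667137145996, -135.264404296875), (79.55278015136719, 39.966434478759766), 36.40235137939453) [[  -1.89657581 -171.34745018   47.37051557]
 [  62.0259767  -125.77334651   54.59240003]]
cover 3340 ((2.0000076293945312, -53.34828186035156), (146.4156494140625, 184.74868774414062), 89.83171844482422)
```

View pics/w4.png

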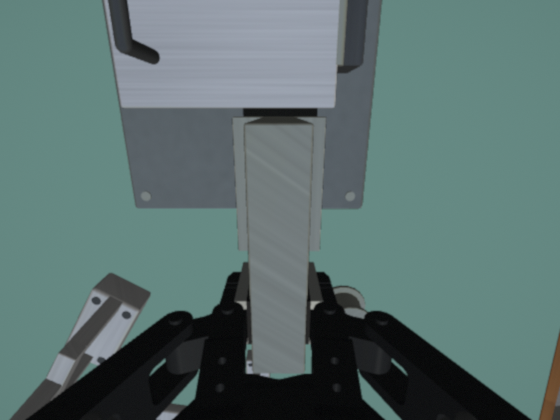

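The view shows the T-block straight in the fingers at (278,240). A strip of pad is visible at (243–317,112), and the cover's right edge lies above it, so the staging spot is clear. I stand the block 30 mm right of its final spot for now, because the shut cover overhangs the rest of the pad.

```bash
python3 -m creep '[[[0.3,-0.5,-2],[0,0,0]],[[0,0,-1.8],[0,0,0]],[[0,0,-0.8],[0,0,0]],[[0,0,-0.5],[0,0,0]],[[0,0,-0.2],[0,0,0]],[[0,0,0],[0,0,0]],[[0,0,0],[0,0,0]]]' -1
python3 -c 'from h import *;st()'
```

```text
time_s: 15.75
eef_pos: [603.5, -235.2, 155.4]
orientation: [0.0, 0.998, -0.057, 0.0]
force: [-0.4, -0.2, -3.5]
opening: 23.3
t 15.75 pos [ 603.5 -235.2  155.4] bal [[  33.6 -210.9  155.4]] yaw -6.53 z [ 0.001 -0.    -1.   ] F [-0.4 -0.2 -3.5] open 23.3 q [-0.44  0.47  1.45  0.    1.23 -0.32]
```

```bash
python3 -m creep '[[[0,0,-0.15],[0,0,0]],[[0,0,-0.1],[0,0,0]],[[0,0,0],[0,0,0]],[[0,0,0],[0,0,0]]]' -1
python3 -m creep '[[[0,0,0],[0,0,0]],[[0,0,0],[0,0,0]],[[0,0,0],[0,0,0]],[[0,0,0],[0,0,0]],[[0,0,1],[0,0,0]],[[0,0,3],[0,0,0]],[[0,0,4],[0,0,0]],[[-1.2,2.5,2],[0,0,0]],[[-2,5,0],[0,0,0]],[[-2,5,0],[0,0,0]],[[-2.2,4.5,0],[0,0,0]],[[0,0,0],[0,0,0]]]' 0.6
python3 - <<'E'
from h import *
st()
c=cap('wrist');t=cap('top','t5.png')
for n,c in(('wrist',c),('top',t)):
  w=bal(pts(c).reshape(-1,3))
  k=(w[:,2]>138)&(w[:,2]<160)&(abs(w[:,0]+60)<25)&(abs(w[:,1]+50)<60);q=w[k];print('handle',n,k.sum(),np.percentile(q,[2,50,98],axis=0).round(1) if k.sum() else '')
  k=(w[:,2]>180)&(w[:,2]<200)&(abs(w[:,0]-33)<35)&(abs(w[:,1]+185)<75);q=w[k];print('prop',k.sum(),cv2.minAreaRect(q[:,:2].astype(np.float32)) if k.sum()>5 else '')
E
```

```text
time_s: 16.25
eef_pos: [603.7, -235.4, 153.5]
orientation: [0.0, 0.998, -0.057, 0.001]
force: [-1.0, -0.9, 5.6]
opening: 23.5
time_s: 17.75
eef_pos: [527.2, -62.1, 253.4]
orientation: [-0.0, 0.998, -0.055, -0.0]
force: [0.8, -0.1, -0.1]
opening: 68.3
t 17.75 pos [527.2 -62.1 253.4] bal [[-61.9 -47.7 253.4]] yaw -6.32 z [-0.     0.001 -1.   ] F [ 0.8 -0.1 -0.1] open 68.3 q [-0.2   0.23  1.56  0.    1.35 -0.09]
handle wrist 1017 [[-66.6 -85.6 145.8]
 [-62.1 -44.9 153.4]
 [-57.  -10.6 155.3]]
prop 1 
handle top 0 
prop 342 ((35.686431884765625, -204.3571319580078), (24.338977813720703, 74.13861083984375), 0.17054051160812378)
```

```bash
python3 -m creep '[[[0,-0.1,-5],[0,0,0]],[[0,0,-5],[0,0,0]],[[0,0,-2.2],[0,0,0]],[[0,0,0],[0,0,0]]]' 0.4
python3 -m creep '[[[0,0,0],[0,0,0]],[[0,0,0],[0,0,0]],[[0,0,0],[0,0,0]],[[0,0,0],[0,0,0]],[[0,0,0],[0,0,0]]]' -1
python3 - <<'E'
from h import *
st()
# arc increments of handle in world cm
th=np.linspace(0,1.36,23)
x=-135*np.cos(th)+48*np.sin(th);z=135*np.sin(th)+48*np.cos(th)
for a,dx,dz in zip(th[1:],np.diff(x),np.diff(z)):
  w=dx*ex;print(round(a,2),[round(w[0]/10,2),round(w[1]/10,2),round(dz/10,2)])
E
```

```text
time_s: 18.35
eef_pos: [528.6, -67.1, 128.5]
orientation: [-0.0, 0.998, -0.058, -0.002]
force: [-0.6, -0.5, 0.7]
opening: 60.0
time_s: 18.98
eef_pos: [526.7, -66.0, 131.5]
orientation: [0.0, 0.998, -0.057, -0.002]
force: [-7.3, 0.1, 6.8]
opening: 7.8
t 18.975 pos [526.7 -66.  131.5] bal [[-62.  -51.6 131.5]] yaw -6.5 z [-0.004 -0.    -1.   ] F [-7.3  0.1  6.8] open 7.8 q [-0.2   0.35  1.73 -0.    1.07 -0.09]
0.06 [np.float64(0.32), np.float64(-0.04), np.float64(0.82)]
0.12 [np.float64(0.37), np.float64(-0.04), np.float64(0.8)]
0.19 [np.float64(0.42), np.float64(-0.05), np.float64(0.78)]
0.25 [np.float64(0.47), np.float64(-0.05), np.float64(0.75)]
0.31 [np.float64(0.51), np.float64(-0.06), np.float64(0.72)]
0.37 [np.float64(0.55), np.float64(-0.06), np.float64(0.69)]
0.43 [np.float64(0.6), np.float64(-0.07), np.float64(0.65)]
0.49 [np.float64(0.63), np.float64(-0.07), np.float64(0.61)]
0.56 [np.float64(0.67), np.float64(-0.08), np.float64(0.57)]
0.62 [np.float64(0.7), np.float64(-0.08), np.float64(0.53)]
0.68 [np.float64(0.74), np.float64(-0.08), np.float64(0.49)]
0.74 [np.float64(0.76), np.float64(-0.09), np.float64(0.44)]
0.8 [np.float64(0.79), np.float64(-0.09), np.float64(0.39)]
0.87 [np.float64(0.81), np.float64(-0.09), np.float64(0.34)]
0.93 [np.float64(0.83), np.float64(-0.1), np.float64(0.29)]
0.99 [np.float64(0.85), np.float64(-0.1), np.float64(0.24)]
1.05 [np.float64(0.86), np.float64(-0.1), np.float64(0.18)]
1.11 [np.float64(0.87), np.float64(-0.1), np.float64(0.13)]
1.17 [np.float64(0.88), np.float64(-0.1), np.float64(0.08)]
1.24 [np.float64(0.88), np.float64(-0.1), np.float64(0.02)]
1.3 [np.float64(0.88), np.float64(-0.1), np.float64(-0.03)]
1.36 [np.float64(0.88), np.float64(-0.1), np.float64(-0.09)]
```

```bash
python3 -m creep '[[[0.32,-0.04,0.82],[0,0,0]],[[0.37,-0.04,0.8],[0,0,0]],[[0.42,-0.05,0.78],[0,0,0]],[[0.47,-0.05,0.75],[0,0,0]],[[0.51,-0.06,0.72],[0,0,0]],[[0.55,-0.06,0.69],[0,0,0]],[[0.6,-0.07,0.65],[0,0,0]],[[0.63,-0.07,0.61],[0,0,0]],[[0.67,-0.08,0.57],[0,0,0]],[[0.7,-0.08,0.53],[0,0,0]],[[0.74,-0.08,0.49],[0,0,0]]]' -1
```

```text
time_s: 20.35
eef_pos: [581.9, -72.3, 205.3]
orientation: [0.0, 0.998, -0.057, -0.007]
force: [-20.3, 0.4, 18.9]
opening: 7.7
```

```bash
python3 -m creep '[[[0.64,-0.08,0.58],[0,0,0]],[[0.69,-0.08,0.53],[0,0,0]],[[0.72,-0.08,0.46],[0,0,0]],[[0.75,-0.09,0.4],[0,0,0]],[[0.85,-0.1,0.24],[0,0,0]]]' -1
```

```text
time_s: 20.98
eef_pos: [624.2, -77.2, 226.5]
orientation: [0.0, 0.998, -0.057, -0.002]
force: [-6.5, -0.5, -3.3]
opening: 7.4
```

```bash
python3 -m creep '[[[0.86,-0.1,0.18],[0,0,0]],[[0.87,-0.1,0.13],[0,0,0]],[[0.88,-0.1,0.08],[0,0,0]],[[0.88,-0.1,0.02],[0,0,0]],[[0.88,-0.1,-0.03],[0,0,0]],[[0.7,-0.08,-0.05],[0,0,0]],[[0,0,0],[0,0,0]]]' -1
python3 -c 'from h import *;st()'
```

```text
time_s: 21.85
eef_pos: [677.8, -83.4, 231.7]
orientation: [0.0, 0.998, -0.057, 0.002]
force: [-2.2, -1.1, 4.9]
opening: 7.6
t 21.85 pos [677.8 -83.4 231.7] bal [[ 90.1 -51.6 231.7]] yaw -6.53 z [ 0.004 -0.001 -1.   ] F [-2.2 -1.1  4.9] open 7.6 q [-0.18  0.46  1.26 -0.    1.42 -0.07]
```

The cover is at about 1.33 rad. I nudge it to the stop, then release it and fetch the staged block quickly.

```bash
python3 -m creep '[[[0.3,-0.03,0],[0,0,0]],[[0.1,0,0],[0,0,0]]]' -1
python3 -m creep '[[[0,0,0],[0,0,0]],[[0,0,0.3],[0,0,0]],[[0,0,2.5],[0,0,0]],[[0,0,3.2],[0,0,0]]]' -0.3
python3 -c 'from h import *;st()'
```

```text
time_s: 22.1
eef_pos: [678.1, -83.3, 231.7]
orientation: [0.0, 0.998, -0.057, -0.002]
force: [-11.6, -1.2, 9.7]
opening: 7.4
time_s: 22.6
eef_pos: [680.6, -82.9, 289.4]
orientation: [-0.0, 0.998, -0.057, -0.0]
force: [-1.0, -0.3, 0.4]
opening: 29.9
t 22.6 pos [680.6 -82.9 289.4] bal [[ 92.9 -50.9 289.4]] yaw -6.52 z [-0.001  0.001 -1.   ] F [-1.  -0.3  0.4] open 29.9 q [-0.18  0.43  1.16  0.    1.55 -0.07]
```

```bash
python3 -m creep '[[[-2.5,-5,0],[0,0,0]],[[-2.6,-5.2,0],[0,0,0]],[[-2.6,-5.05,-1],[0,0,0]],[[0,0,-6],[0,0,0]],[[0,0,-6],[0,0,0]],[[0,0,0],[0,0,0]]]' 0.3
python3 -m creep '[[[0,0,0],[0,0,0]],[[0,0,0],[0,0,0]],[[0,0,0],[0,0,0]],[[0,0,0],[0,0,0]]]' -1
python3 -c 'from h import *;st()'
```

```text
time_s: 23.35
eef_pos: [599.8, -234.2, 154.7]
orientation: [-0.002, 0.998, -0.057, -0.005]
force: [0.4, -0.2, -0.1]
opening: 55.5
time_s: 23.85
eef_pos: [605.4, -236.6, 163.0]
orientation: [0.001, 0.998, -0.057, 0.003]
force: [-0.5, -0.9, 6.6]
opening: 22.9
t 23.85 pos [ 605.4 -236.6  163. ] bal [[  35.6 -212.1  163. ]] yaw -6.52 z [ 0.006 -0.003 -1.   ] F [-0.5 -0.9  6.6] open 22.9 q [-0.44  0.46  1.44  0.    1.24 -0.32]
```

```bash
python3 -m creep '[[[0,0,0.5],[0,0,0]],[[0,1,0],[0,0,0]],[[0.1,1.5,0],[0,0,0]],[[0,0.5,0],[0,0,0]],[[0,0,0],[0,0,0]],[[0,0,-0.4],[0,0,0]],[[0,0,-0.1],[0,0,0]]]' -1
python3 - <<'E'
from h import *
st();t=cap('top','t6.png');w=bal(pts(t).reshape(-1,3))
k=(w[:,2]>180)&(w[:,2]<200)&(abs(w[:,0]-33)<30)&(abs(w[:,1]+165)<75);q=w[k];print('prop',k.sum(),cv2.minAreaRect(q[:,:2].astype(np.float32)))
k=(w[:,2]>120)&(w[:,2]<270)&(abs(w[:,1]+50)<60)&(abs(w[:,0]-50)<80);q=w[k];print('cover',k.sum(),np.percentile(q,[1,50,99],axis=0).round(1))
E
```

```text
time_s: 24.72
eef_pos: [604.4, -205.8, 163.2]
orientation: [0.0, 0.998, -0.057, 0.001]
force: [-6.2, 3.7, 16.9]
opening: 23.1
t 24.725 pos [ 604.4 -205.8  163.2] bal [[  31.2 -181.6  163.2]] yaw -6.53 z [ 0.002 -0.    -1.   ] F [-6.2  3.7 16.9] open 23.1 q [-0.39  0.45  1.46  0.    1.23 -0.28]
prop 175 ((34.29886245727539, -138.21142578125), (81.92267608642578, 37.95191192626953), 80.46241760253906)
cover 683 [[  20.5 -109.   123.2]
 [  56.7  -57.7  244.1]
 [  91.     7.4  263.8]]
```

View pics/t6.png

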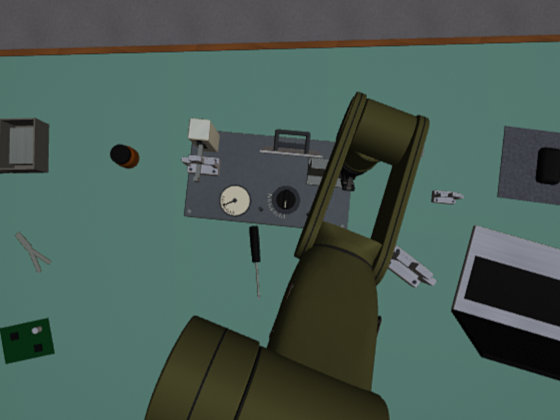

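The picture shows the T-block under the cover's right edge at (318,172) and the cover up at (290,150). The bracket hangs at (202,165), and the knob is visible at (286,201). Next I release and move over the knob.

```bash
python3 -m creep '[[[0,0,0],[0,0,0]],[[0,0,0],[0,0,0]],[[0,0,0],[0,0,0]],[[0,0,1],[0,0,0]],[[0,0,4],[0,0,0]],[[0,0,4],[0,0,0]],[[-2.5,0,2],[0,0,0]],[[-4,2,0],[0,0,0]],[[0,5,0],[0,0,0]],[[0,5,0],[0,0,0]],[[0,2,0],[0,0,0]],[[0,0,0],[0,0,0]]]' 0.1
python3 - <<'E'
from h import *
st();cap('wrist','w7.png');c=cap('scene','s7.png')
w=bal(pts(c).reshape(-1,3))
k=(w[:,2]>180)&(w[:,2]<200)&(abs(w[:,0]-33)<30)&(w[:,1]<-100)&(w[:,1]>-230);q=w[k];print('prop',k.sum(),cv2.minAreaRect(q[:,:2].astype(np.float32)))
k=(w[:,2]>255)&(w[:,2]<275)&(abs(w[:,1]+50)<80)&(abs(w[:,0]-30)<50);q=w[k];print('cover edge',k.sum(),np.percentile(q,[1,50,99],axis=0).round(1) if k.sum() else '')
cv2.imwrite('pics/m7.png',np.hstack([cv2.imread('pics/w7.png')[:,80:480],cv2.imread('pics/s7.png')[90:,150:550][:420]if 0 else cv2.resize(cv2.imread('pics/s7.png')[110:330,190:400],(400,420))]))
E
```

```text
time_s: 26.28
eef_pos: [539.4, -65.1, 270.3]
orientation: [0.0, 0.998, -0.056, 0.0]
force: [0.6, 1.0, 0.1]
opening: 46.8
t 26.275 pos [539.4 -65.1 270.3] bal [[-49.5 -49.2 270.3]] yaw -6.39 z [ 0.001 -0.001 -1.   ] F [0.6 1.  0.1] open 46.8 q [-0.2   0.23  1.51 -0.    1.4  -0.09]
prop 464 ((37.3160285949707, -154.91537475585938), (38.98799133300781, 109.19619750976562), 0.2941771447658539)
cover edge 136 [[ -17.4 -116.7  255.2]
 [  33.3  -53.4  258. ]
 [  36.4   19.4  273.7]]
```

View pics/m7.png

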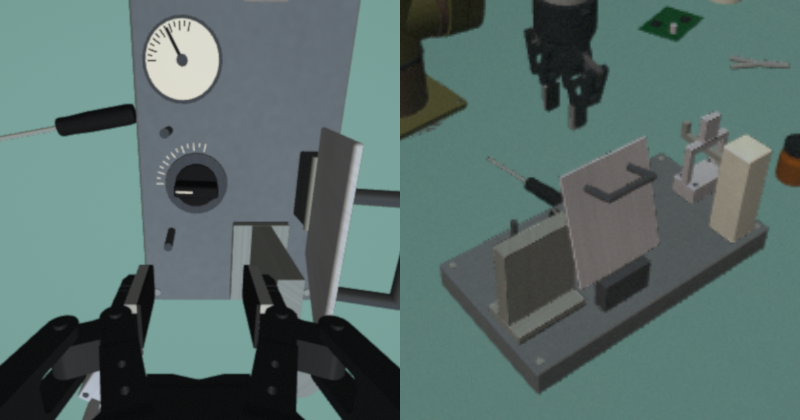

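The wrist view (left) shows the needle at (173,45) and the pivot at (182,60). The knob is at (195,185) with its white mark toward the robot, so it reads about 0. Black pegs stand at (166,132) and (169,240). The scene view (right) shows the cover resting on the T-block and the bracket hanging. Next I measure the needle, knob and pegs.

```bash
cat > ang.py <<'E'
from h import *
def needle(c):
    im=c['image'].astype(int).sum(2);p=np.array([ray(c,u,v,57) for v in range(420) for u in range(560)]);b=bal(p).reshape(420,560,3)
    r0=np.hypot(b[...,0]+65,b[...,1]-85)
    m=((r0<60)&(im>380)).astype(np.uint8);n,l,s,ce=cv2.connectedComponentsWithStats(m);i=1+np.argmax(s[1:,4])
    cs,_=cv2.findContours((l==i).astype(np.uint8),0,2);pp=np.array([ray(c,*q[0],51)for q in max(cs,key=cv2.contourArea)])
    (x,y),R=cv2.minEnclosingCircle(bal(pp)[:,:2].astype(np.float32));print('dial centre',x,y,R,s[i,4])
    for piv in((-65,85),(x,y)):
        r=np.hypot(b[...,0]-piv[0],b[...,1]-piv[1]);k=(r>9)&(r<28)&(im<220);d=b[k][:,:2]-piv
        a=np.arctan2(d[:,1],-d[:,0]);print('needle n',k.sum(),'med',np.median(a).round(3),a.std().round(3))
    q=b[(r0>4)&(r0<30)&(im<220)][:,:2];vx,vy,_,_=cv2.fitLine(q.astype(np.float32),2,0,.01,.01).ravel();print('line fit',np.arctan2(-vy*np.sign(vx),abs(vx))if 0 else np.arctan2(vy,-vx)%np.pi)
E
python3 - <<'E'
from ang import *
c=cap('wrist');needle(c);needle(cap('top'))
w=bal(pts(c).reshape(-1,3));im=c['image'].reshape(-1,3).astype(int).sum(1)
k=(w[:,2]>86)&(w[:,2]<100)&(np.hypot(w[:,0]+50,w[:,1]+50)<32);q=w[k];print('knob',k.sum(),q.mean(0),cv2.minAreaRect(q[:,:2].astype(np.float32)))
k2=k&(im>350);print('mark',k2.sum(),w[k2].mean(0) if k2.sum() else '')
k=(w[:,2]>58)&(w[:,2]<110)&(w[:,0]<-30)&(w[:,0]>-120)&(abs(w[:,1]+50)<70)&(np.hypot(w[:,0]+50,w[:,1]+50)>34);q=w[k]
for s in(q[q[:,1]>-50],q[q[:,1]<-50]):print('peg',len(s),np.percentile(s,[2,50,98],axis=0).round(0) if len(s) else '')
E
```

```text
dial centre -67.42870330810547 86.22331237792969 40.06595993041992 4577
needle n 31 med 0.991 0.044
needle n 31 med 1.074 0.026
line fit 1.1281238
dial centre -53.88763427734375 102.23416900634766 30.368017196655273 177
needle n 153 med -1.347 0.978
needle n 101 med 0.103 1.801
line fit 0.20618796
knob 598 [-51.65786245 -48.86650254  94.0059882 ] ((-51.393245697021484, -49.84335708618164), (14.463430404663086, 48.585548400878906), 88.09798431396484)
mark 35 [-65.34898536 -49.13378458  95.0657693 ]
peg 139 [[-88. -35.  58.]
 [-82.  13. 100.]
 [-42.  18. 102.]]
peg 180 [[ -88. -117.   58.]
 [ -82. -109.   89.]
 [ -72.  -75.  102.]]
```

```bash
python3 - <<'E'
from h import *
c=cap('wrist');o=-np.asarray(c['R']).T@c['t'];print(o,bal(o[None]),np.asarray(c['R'])[2],c['fx']);st()
E
```

```text
[548.93235414  16.58006618 413.00111482] [[-49.35257172  32.96555736 413.00111482]] [-0.03756696 -0.32672726 -0.94437176] 300.60636292452074
t 26.525 pos [539.4 -67.1 269.7] bal [[-49.3 -51.3 269.7]] yaw -6.62 z [-0.    -0.001 -1.   ] F [ 0.  -1.2 -0.1] open 47.1 q [-0.2   0.24  1.51 -0.    1.4  -0.09]
```

```bash
python3 -m creep '[[[0,4.5,0],[0,0,0]],[[-0.1,4.5,-3],[0,0,0]],[[0,3.9,-3.5],[0,0,0]],[[0,0,-3.5],[0,0,0]],[[0,0,0],[0,0,0]],[[0,0,0],[0,0,0]]]' 0.1
python3 - <<'E'
from h import *
st()
c=cap('wrist','w8.png');im=c['image'].astype(float).sum(2)
u,v=proj(c,np.r_[B-65*ex+85*ey,57]);print(u,v)
g=np.mgrid[-32:32.5:.5,-32:32.5:.5].reshape(2,-1).T   # balance grid around pivot, z57
for name,dx,dy in(('nom',0,0),('shift',-2.4,1.2)):
  P=np.array([np.r_[B+(-65+dx+a)*ex+(85+dy+b)*ey,57] for a,b in g]);uv=np.array([proj(c,p) for p in P],np.float32)
  val=cv2.remap(im.astype(np.float32),uv[:,:1],uv[:,1:],1).ravel()
  if name=='nom': cv2.imwrite('pics/dial.png',cv2.resize((val.reshape(129,129)/3).astype(np.uint8)[::-1,::-1],(516,516)))
  bg=np.percentile(val,75);wt=np.clip(bg*.75-val,0,None);r=np.hypot(*g.T);
  k=(r>8)&(r<30)&(wt>0);d=g[k];a=np.arctan2(d[:,1],-d[:,0]);print(name,k.sum(),np.average(a,weights=wt[k]))
  for lo,hi in((8,15),(15,22),(22,28)):
    kk=k&(r>lo)&(r<hi);print('  ',np.average(g[kk],axis=0,weights=wt[kk]))
  d=g[k]-np.average(g[k],axis=0,weights=wt[k]);e,V=np.linalg.eigh((d*wt[k][:,None]).T@d);vv=V[:,1];vv=vv*np.sign(-vv[0]);print(' PCA',np.arctan2(vv[1],-vv[0]))
E
```

```text
time_s: 27.28
eef_pos: [539.2, 62.4, 170.7]
orientation: [0.0, 0.998, -0.058, 0.001]
force: [-0.5, -0.3, -0.6]
opening: 46.8
t 27.275 pos [539.2  62.4 170.7] bal [[-64.2  77.4 170.7]] yaw -6.61 z [ 0.001 -0.    -1.   ] F [-0.5 -0.3 -0.6] open 46.8 q [ 0.04  0.32  1.66 -0.    1.16  0.15]
277.1438161477218 201.48850106893644
nom 437 0.9322885692395977
   [-7.19257489  8.13932365]
   [-10.52234494  15.14824276]
   [-13.59361213  20.90360564]
 PCA 1.166909238112408
shift 525 0.9906834665028167
   [-5.55893017  8.80104459]
   [-9.26060997 16.04284844]
   [-12.10332403  21.83810382]
 PCA 1.1491956097278242
```

View pics/dial.png

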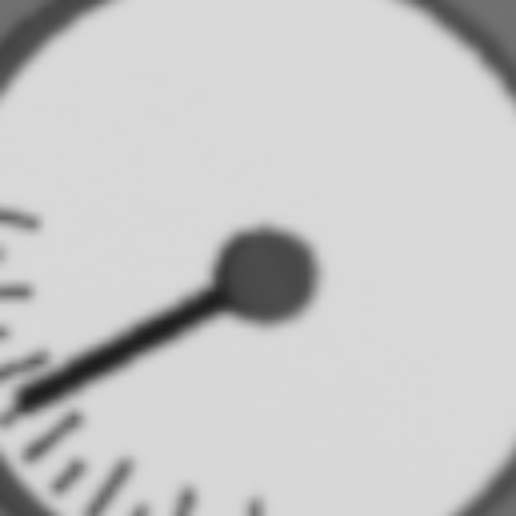

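In the dial view the hub is at (266,276) and the needle tip at (22,402), so the needle is at about 1.09 rad. That means about 28.7 mm of sink, or 4.6 N, which agrees with the weighed load. Next I turn the tool 88° and go above the knob.

```bash
python3 -m creep '[[[0,-2,2],[0,0,0]],[[0,-4,2],[0,0,0.17]],[[-0.1,-4,0],[0,0,0.17]],[[0,-2.8,0],[0,0,0.17]],[[0,0,0],[0,0,0.17]],[[0,0,0],[0,0,0.17]],[[0,0,0],[0,0,0.17]],[[0,0,0],[0,0,0.17]],[[0,0,0],[0,0,0.17]],[[0,0,0],[0,0,0.17]],[[0,0,0],[0,0,0]],[[0,0,0],[0,0,0]]]' 0
python3 - <<'E'
from h import *
st()
c=cap('wrist','w9.png')
w=bal(pts(c).reshape(-1,3));k=(w[:,2]>86)&(w[:,2]<100)&(np.hypot(w[:,0]+50,w[:,1]+50)<32);q=w[k];print('knob',k.sum(),q.mean(0),cv2.minAreaRect(q[:,:2].astype(np.float32)))
E
```

```text
time_s: 28.82
eef_pos: [537.7, -65.2, 210.9]
orientation: [0.001, 0.761, 0.649, 0.001]
force: [-1.4, 0.6, 0.7]
opening: 42.1
t 28.825 pos [537.7 -65.2 210.9] bal [[-51.2 -49.6 210.9]] yaw 80.93 z [ 0.002 -0.    -1.   ] F [-1.4  0.6  0.7] open 42.1 q [-0.2   0.28  1.61 -0.    1.26 -1.61]
knob 779 [-53.83666588 -49.31551176  94.38356229] ((-52.58027267456055, -49.51335144042969), (13.163568496704102, 48.42715835571289), 87.84503936767578)
```

```bash
python3 -m creep '[[[0,0,-5],[0,0,0]],[[0,0,-5],[0,0,0]],[[0,0,-3],[0,0,0]],[[0,0,-1.1],[0,0,0]],[[0,0,0],[0,0,0]]]' 0
python3 -m creep '[[[0,0,0],[0,0,0]],[[0,0,0],[0,0,0]],[[0,0,0],[0,0,0]],[[0,0,0],[0,0,0]]]' -1
python3 -c 'from h import *;st()'
```

```text
time_s: 29.5
eef_pos: [537.3, -64.8, 68.7]
orientation: [-0.0, 0.76, 0.65, -0.0]
force: [0.8, -0.2, -0.2]
opening: 42.7
time_s: 30.0
eef_pos: [538.5, -64.9, 70.5]
orientation: [0.001, 0.76, 0.65, 0.001]
force: [-0.8, 0.6, 7.5]
opening: 12.7
t 30.0 pos [538.5 -64.9  70.5] bal [[-50.4 -49.1  70.5]] yaw 81.12 z [ 0.003 -0.001 -1.   ] F [-0.8  0.6  7.5] open 12.7 q [-0.2   0.43  1.78  0.    0.92 -1.61]
```

```bash
python3 -m creep '[[[0,0,0],[0,0,-0.131]],[[0,0,0],[0,0,-0.131]],[[0,0,0],[0,0,-0.131]],[[0,0,0],[0,0,-0.131]],[[0,0,0],[0,0,-0.131]],[[0,0,0],[0,0,-0.131]],[[0,0,0],[0,0,-0.131]],[[0,0,0],[0,0,-0.131]],[[0,0,0],[0,0,0]],[[0,0,0],[0,0,0]]]' -1
python3 -c 'from h import *;st()'
```

```text
time_s: 31.25
eef_pos: [537.5, -66.0, 70.5]
orientation: [0.001, 0.983, 0.183, 0.001]
force: [-3.6, -2.4, 6.7]
opening: 13.0
t 31.25 pos [537.5 -66.   70.5] bal [[-51.3 -50.4  70.5]] yaw 21.12 z [ 0.002 -0.002 -1.   ] F [-3.6 -2.4  6.7] open 13.0 q [-0.2   0.43  1.78 -0.    0.93 -0.57]
```

Next I release, lift straight up, back off toward the robot and compare both angles in one view.

```bash
python3 -m creep '[[[0,0,0],[0,0,0]],[[0,0,0],[0,0,0]],[[0,0,0],[0,0,0]],[[0,0,3],[0,0,0]],[[0,0,5],[0,0,0]],[[0,0,5],[0,0,0]],[[0,0,5],[0,0,0]],[[-2,3,0],[0,0,-0.16]],[[-2,2,0],[0,0,-0.16]],[[0,0,0],[0,0,-0.16]],[[0,0,0],[0,0,0]],[[0,0,0],[0,0,0]]]' -0.2
cat > chk.py <<'E'
from h import *
st();c=cap('wrist','w10.png');im=c['image'].astype(np.float32).sum(2)
out=[]
for nm,px,py,z,s in(('dial',-65,85,57,32),('knob',-50,-50,94,32)):
  g=np.mgrid[-s:s+.5:.5,-s:s+.5:.5].reshape(2,-1).T
  P=np.array([np.r_[B+(px+a)*ex+(py+b)*ey,z] for a,b in g]);uv=np.array([proj(c,p) for p in P],np.float32)
  val=cv2.remap(im,uv[:,:1],uv[:,1:],1).reshape(129,129)[::-1,::-1]
  out.append(cv2.resize((val/3).clip(0,255).astype(np.uint8),(390,390)))
cv2.imwrite('pics/chk.png',cv2.convertScaleAbs(np.hstack(out),alpha=1.2))
w=bal(pts(c).reshape(-1,3));k=(w[:,2]>86)&(w[:,2]<100)&(np.hypot(w[:,0]+50,w[:,1]+50)<32);q=w[k]
if k.sum()>20:
  (x,y),(a,b),t=cv2.minAreaRect(q[:,:2].astype(np.float32));t=t if a>b else t+90;print('knob',k.sum(),(x,y),(a,b),'angle',np.radians(-t)%np.pi)
t=cap('top','t10.png');w=bal(pts(t).reshape(-1,3))
k=(w[:,2]>180)&(w[:,2]<200)&(abs(w[:,0]-33)<30)&(w[:,1]<-100)&(w[:,1]>-230);print('prop',k.sum(),cv2.minAreaRect(w[k][:,:2].astype(np.float32)))
E
python3 chk.py
```

```text
time_s: 32.75
eef_pos: [497.4, -14.8, 248.7]
orientation: [0.0, 0.999, -0.055, -0.0]
force: [0.0, 0.6, -0.6]
opening: 34.2
t 32.75 pos [497.4 -14.8 248.7] bal [[-97.   -4.1 248.7]] yaw -6.27 z [-0. -0. -1.] F [ 0.   0.6 -0.6] open 34.2 q [-0.11  0.18  1.63 -0.    1.32 -0.01]
knob 558 (-51.97016906738281, -49.603492736816406) (13.842092514038086, 49.14288330078125) angle 1.0899931517545989
prop 471 ((35.912418365478516, -155.51373291015625), (109.62574005126953, 33.55263900756836), 89.98739624023438)
```

View pics/chk.png

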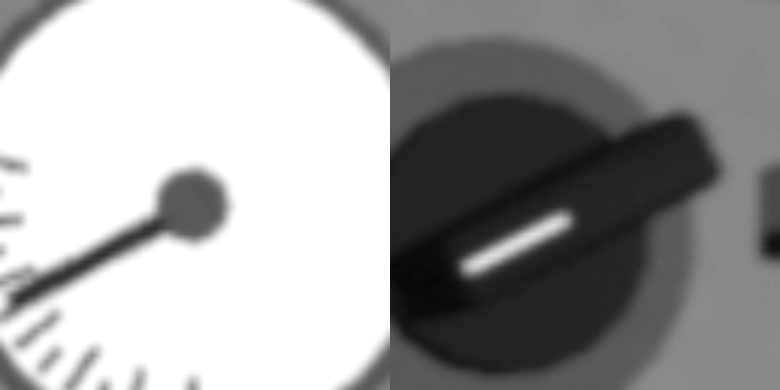

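The needle measures about 1.08–1.09 rad and the knob about 1.09–1.10, so they are parallel. I take one last overall look before handing in.

```bash
python3 -m creep '[[[-3,0,3],[0,0,0]],[[-3,0,2],[0,0,0]],[[0,0,0],[0,0,0]],[[0,0,0],[0,0,0]]]' -0.2
python3 - <<'E'
from h import *
c=cap('scene','s11.png');cv2.imwrite('pics/s11c.png',cv2.resize(cv2.imread('pics/s11.png')[90:390],None,fx=1.4,fy=1.4))
w=bal(pts(c).reshape(-1,3))
k=(w[:,2]>130)&(w[:,2]<255)&(abs(w[:,1]+50)<66)&(w[:,0]>20)&(w[:,0]<85);q=w[k]
vx,vz=cv2.fitLine(q[:,[0,2]].astype(np.float32),cv2.DIST_HUBER,0,.01,.01).ravel()[:2];print('cover angle',np.arctan2(abs(vz),abs(vx)),k.sum())
k=(w[:,2]>205)&(w[:,2]<235)&(abs(w[:,1]-170)<30)&(abs(w[:,0]-10)<30);print('lug',k.sum(),w[k].mean(0))
E
```

```text
time_s: 33.35
eef_pos: [437.7, -14.9, 298.6]
orientation: [-0.0, 0.998, -0.056, 0.0]
force: [-0.6, -0.4, -0.4]
opening: 34.3
cover angle 1.2390002 2229
lug 64 [ 14.82817331 167.4915127  213.69325893]
```

View pics/s11c.png

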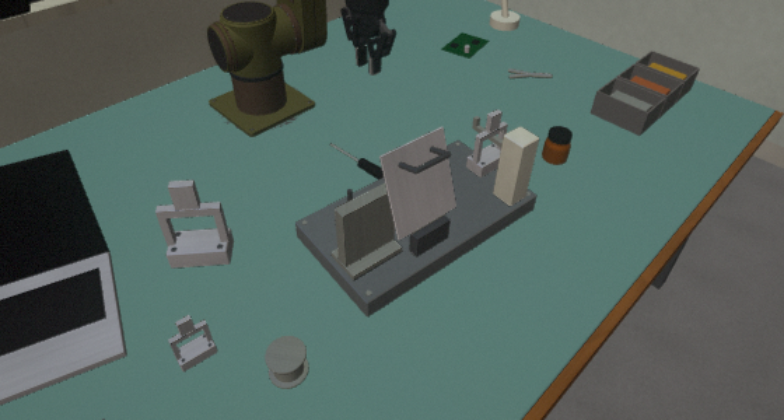

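The final view shows the bracket hanging at (490,145) and the cover resting on the T-block at (365,230). The jar, reel, screwdriver and other brackets have not moved, and the robot is clear. Handing in.

```bash
python3 -c 'from cell import manip;print(manip.close_job())'
```

```text
the job is handed in; nothing more can be done
None
```

The job is done and handed in at about 33.5 s on the robot's clock (limit 72 s). I hung the middle-sized bracket on the hook, raised the cover to its stop, stood the T-block on the pad to prop it, and turned the knob to match the needle.

To have the block ready, I stood it 30 mm right of its final spot before lifting the cover. I moved it under the cover's edge once the cover was up.

What the last checks showed:
- **Needle and knob:** needle about 1.08–1.09 rad, knob 1.09 rad by depth and 1.10 by its white mark. Earlier, coarser needle readings ranged from 0.93 to 1.17 rad. I went by the direction of the needle in the close views.
- **Cover:** 1.24 rad, resting on the block (about 1.25 expected).
- **T-block:** about 0.5 mm from nominal in y and square to the balance. In x the cameras put it 1–4 mm too far back, while the arm's pose when I let go put it about 2 mm too far forward, so x is uncertain by a few millimetres.
- **Bracket and bystanders:** the bracket hangs freely. The other things in view look untouched and the robot was clear.

While lifting the cover, the wrist force rose to about 28 N because my arc was slightly off. I corrected it partway, and it stayed well under the 120 N limit.

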